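# Bring the bead dish round to the grinding-jar chute

### The job

Lift the round metal dish, which has a bar handle to take it by, clear of its stand; then, in the air, give it a quarter turn anticlockwise (seen from above) so that its spout points along the loading chute of the open grinding jar, keeping the loose ball in the middle of the dish all the while without touching the ball. Bring the tip of the spout over the upper end of the chute, in line with it and a finger's breadth or two above it, touching nothing, and finish there still holding the dish in the gripper, level and at rest, with the ball centred and not poured out. Leave the bottle, the lidded jar and the cassette bin alone.

Things in the scene. Friction and masses are not known exactly. Their poses are not given: they have to be found in the camera images.
- dish: Loose round aluminium dish, 104 mm across, 110 to 220 g, its flat foot on the stand. Origin: centre of its underside; x to the pouring spout, -x to the handle, z up. Shallow spherical hollow (radius of curvature 120 mm), floor 6 mm above the underside in the middle, 16 mm at the rim; rim wall top 22 mm, open at the spout. The ball rolls to the lowest place: 0.05 rad of tilt moves it some 6 mm.
- dish_grip (a point): Middle of the dish's straight bar handle (14 mm wide, 18 mm high, 70 mm long, 52 to 122 mm from the dish's centre along its -x): 95 mm from the centre, half-way up the bar, 17 mm above the dish's underside, so 57 mm above the table at the start, with free space beneath. Axes as the dish's: close the fingers along its y.
- dish_middle (a point): Point on the inner floor in the middle of the dish, 6 mm above its underside. Axes as the dish's.
- dish_lip (a point): Tip of the dish's pouring spout, on the upper side of its floor: 69 mm from the dish's centre along its +x, 15.6 mm above its underside. The spout is 34 mm wide and reaches 3 mm below this point.
- ball: Loose white ceramic grinding ball, 18 mm across, about 20 g, lying in the middle of the dish. The origin is a point on its surface that turns with it: use ball_center.
- ball_center (a point): Centre of the ball.
- stand: Fixed round stand, 40 mm high: foot 100 mm across and 8 mm thick, thin stem, black top disc 68 mm across on which the dish stands. Origin: centre of its underside on the table.
- feeder: Fixed feeder: base plate 160 x 90 mm, an open steel grinding jar (66 mm across, rim 72 mm high, centre at x = 103 mm) and an aluminium chute sloping down into it (x = 0 to 94 mm), 52 mm wide inside, cheeks 13 mm above its floor. Origin: on the table below the chute's upper end; x: pouring direction, towards the jar. The dish starts 90 degrees (give or take 9) clockwise of this direction.
- chute_mouth (a point): Upper end of the chute: middle of the edge of its floor, 105 mm above the table; the cheeks' tops reach 118 mm there. Axes as the feeder's (x level, in the pouring direction).
- bottle: Bystander: amber glass bottle, 64 mm across, 150 mm high. Origin: centre of its underside.
- spare_jar: Bystander: closed steel jar with a dark lid, 72 mm across, 76 mm high. Origin: centre of its underside.
- cassette_bin: Bystander: grey open bin 140 x 100 x 50 mm with white cassettes. Origin: centre of its underside.
Mind the look-alikes: they are no part of the job. What is shaped like the stand but red is not meant.

How it is judged:
By the outcome, as a careful person would: the job done as asked, in the order asked, and still so for the second after the job is handed in, while the arm keeps its last pose, push and grip.
It also fails if it takes over 51 s, if anything falls off the work surface, if the arm or the gripper's body presses on something with over 40 N, if the wrist force passes 120 N, or if a joint passes its speed limit or range.

### The arm

A 6-joint arm with a two-finger parallel gripper is mounted at the origin on the work surface. World frame = base frame: x ahead of the robot, y to its left, z up, the work surface at z = 0. Lengths are in m, angles in degrees, forces in N, time in s.
With the tool pointing down it reaches from about 0.25 to 0.725 m from the base axis. Payload 9.7 kg.
Tool frame: the origin (TCP) lies between the finger pads; the fingertips stand 11 mm ahead of it and the grasp point (between the pads) lies 8 mm behind it; z points along the fingers, x is the direction in which the jaws open and shut, and the axes are right-handed (so a half turn about z gives the same grasp; the last joint's range is limited). The gripper opens to 85 mm and grips with 20 to 120 N. Pads are 22 mm wide; open, the fingers measure 114 mm over their backs; the gripper's body (76 mm by 85 mm) begins 54 mm behind the grasp point. The pads swing forward as they close: fully open they stand 13 mm farther back than shut.
Start: joints at [67.609, 4.979, 10.078, 95.1, 0, 90], TCP at [0.21, 0.509, 0.242] pointing down, gripper open.
Joint ranges: [-179.16, 179.16], [-48.56, 103.87], [-65.8, 70.77], [-126.05, 130.52], [-82.76, 87.17], [-180, 180]. Speed limits (degrees/s): [127.2, 127.2, 147.25, 180, 180, 180].

### API

Orientations are given as [roll, pitch, yaw] about the fixed x, y, z axes, in that order (R = Rz(yaw) Ry(pitch) Rx(roll)).
In Python, from workcell import get_obs, camera, job_done, spotter gives the robot as it stands.
- The arm moves only by the tool play_rows, never from a script. Its argument "rows" is a list of rows, each a list of 3 entries, a list of its own where there are three numbers: the closure, from 0 (fully open) to 1 (shut), then the shift along the tool's x, y, z in cm, then the turn, a rotation vector about the tool's x, y, z in degrees. In form: [[claw, [x, y, z], [wx, wy, wz]], ...]. A call has 1 to 12 rows; each row shifts and turns the pose as measured when the row begins, along the tool's axes as they then stand; what a row does not reach is not made up. A row lasts 1/10 s, in which the tool goes at most 50 mm and 8.59 degrees, less where a joint would pass 70% of its speed; a pose out of reach is approached as far as the arm can. A call is refused whole if a number of a shift passes 5 or a number of a turn 8.59, either way. A call with a gripper value outside its range is refused whole. The fingers move at their own pace and stop on an object; "newtons" is the grip in N (left out, the last holds). Time passes only in rows, so rows that do not move let the fingers close. It gives the time, the measured TCP pose, the force and the opening at its end, in the units of the state.
- get_obs(): the state, without advancing time (a new reading comes with each control period).
- camera(name): name is "side" or "top" or "wrist"; returns a dict with "img" (400x640x3 uint8, red, green, blue), "intrinsics" (3x3 intrinsics, pixels), "xyz" and "orientation" of the camera in the world. Camera axes: x right, y down, z forward; pixel columns grow to the right and rows downward; lengths in m; the calibration is good to about 2 mm. A picture is of the moment at which its call begins. There is no depth.
- job_done(): hands the job in, once; it reports no verdict.
Trained networks look in a picture, given as the dict that the camera call returned (one of the last four; its "shot" number tells which), for a name from the list of things; names that differ only in an ending like _2 or _b are one class to them, and where a whole thing is asked for, a point or a joint stands for the part that bears it (a point fixed in the world has none). Each returns a list of dicts, best first, with "confidence" (0 to 1); they miss things now and then, are a little off and sometimes report something else, mostly with a low value. They report only what shows in the picture. A call takes as long as a camera call. They do not tell look-alikes from the thing itself.
- spotter.spot_in(picture, thing): "point" ([x, y, z] in m, in world coordinates, good to about 4 mm: the middle of the surface that is visible of it).
- spotter.trace(picture, thing): "pixels" (400x640 bool, what is visible of it).
The state is a dict: "time": time; "q": joint angles; "qd": joint speeds; "joint_efforts": joint torques, N m; "ee_pos": TCP position; "tcp_rot": TCP orientation; "wrist_force": force on the tool from outside, world axes, zero at the start; "torque": the same for the moment, N m; "opening": finger opening in m.
Only numpy, scipy, OpenCV 4.12 (cv2) and the standard library are available. Lean on these libraries where they do the work, as an engineer would, in place of code of your own. Each camera call takes 0.05 s, during which the arm holds its last target.

## Working session

There is one attempt and no reset: what is moved stays moved. The work goes in short steps, Python scripts to look and compute and a tool call to move; the robot and the scene stay as the last step left them, time stands still between calls to the robot, and variables do not carry over. Pictures are saved under pics/ and viewed, and the job is handed in when it is done.

Besides the shell and the picture viewer there is one more tool, called after ">>>" as name(argument=value, ...) on one line, values as JSON. play_rows: Moves the arm, as the interface text tells. Its arguments: {"type":"object","properties":{"rows":{"type":"array","items":{"type":"array"}},"newtons":{"type":"number"}},"required":["rows"]}

```bash
ls; mkdir -p pics; python3 - <<'E'
from workcell import get_obs, camera, spotter
import cv2
print(get_obs())
for n in ("top","side"):
    c=camera(n); cv2.imwrite(f"pics/{n}0.png",c["img"][:,:,::-1])
    print(n,c["intrinsics"],c["xyz"],c["orientation"])
    for t in ("dish","dish_grip","dish_middle","dish_lip","ball_center","stand","feeder","chute_mouth","bottle","spare_jar","cassette_bin"):
        try:
            print(t,[(r["point"],r["confidence"]) for r in spotter.spot_in(c,t)[:3]])
        except Exception as e: print(t,e)
E
```

```text
pics
{'time': 0.0, 'q': array([6.76083411e+01, 5.01180767e+00, 1.00343162e+01, 9.51000082e+01,
       9.65159684e-04, 9.00007619e+01]), 'qd': array([ 0.01619903, -0.07788077, -0.03413748,  0.00869549, -0.02258612,
        0.02666799]), 'joint_efforts': array([-2.67213136e-04, -5.20381594e+01,  4.64805651e+01,  1.62712787e-02,
        2.34259852e-05,  2.14556428e-05]), 'ee_pos': array([0.20942741, 0.50833114, 0.24157504]), 'tcp_rot': array([-1.79999036e+02,  7.74997167e-02,  6.76075792e+01]), 'wrist_force': array([ 0.05292971, -0.17902276, -0.26835096]), 'torque': array([ 0.0221466 ,  0.02021319, -0.00185243]), 'opening': 0.08533922161227316}
top [[486.4836291    0.         314.69528453]
 [  0.         486.4836291  203.62548102]
 [  0.           0.           1.        ]] [ 0.55615466 -0.09179756  1.30908463] [-176.14540549   -0.19476801  -90.94895512]
dish [([0.5908, 0.0238, 0.0516], 0.63)]
dish_grip [([0.5908, 0.0262, 0.058], 0.78)]
dish_middle [([0.5928, 0.0237, 0.0531], 0.93), ([0.5922, 0.0269, 0.0604], 0.2)]
dish_lip [([0.5925, 0.0241, 0.0512], 0.66)]
ball_center [([0.5899, 0.0243
[... 517 characters left out ...]
165.91402171]
dish [([0.5847, 0.0252, 0.0588], 0.71), ([0.5903, -0.3346, 0.04], 0.3), ([0.6277, 0.2285, 0.0585], 0.27)]
dish_grip [([0.59, 0.0262, 0.057], 0.82), ([0.5928, -0.3359, 0.0403], 0.59)]
dish_middle [([0.5795, 0.0239, 0.0518], 0.93), ([0.6325, 0.2303, 0.0577], 0.46)]
dish_lip [([0.5855, 0.0242, 0.0526], 0.76), ([0.7706, 0.0147, 0.0835], 0.19)]
ball_center [([0.5907, 0.0275, 0.0603], 0.57)]
stand [([0.6322, -0.1179, 0.013], 0.95), ([0.5929, 0.0483, 0.0124], 0.8)]
feeder [([0.626, 0.2289, 0.0584], 0.91)]
chute_mouth [([0.6347, 0.2278, 0.0574], 0.69)]
bottle [([0.7701, 0.0159, 0.0854], 0.76)]
spare_jar [([0.7708, -0.1841, 0.0629], 0.67)]
cassette_bin [([0.5935, -0.3335, 0.042], 0.69)]
```

View pics/top0.png

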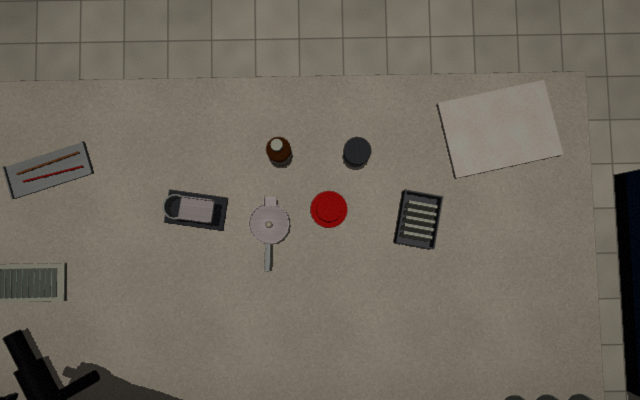

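View pics/side0.png

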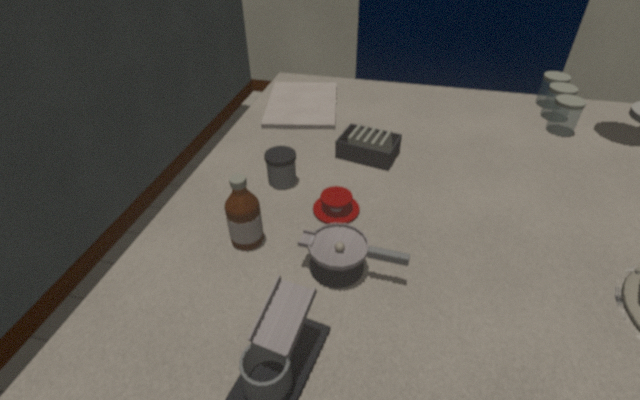

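```bash
cat > h.py <<'E'
import numpy as np, cv2
from scipy.spatial.transform import Rotation as R
from scipy.optimize import minimize
def proj(c,P):
    M=R.from_euler('xyz',c["orientation"],degrees=True).as_matrix()
    p=(np.atleast_2d(P)-c["xyz"])@M; p=p@np.array(c["intrinsics"]).T
    return p[:,:2]/p[:,2:]
def tf(p,x,y,z,yaw):
    a=np.radians(yaw); q=np.array(p,float).copy()
    return np.c_[x+np.cos(a)*q[:,0]-np.sin(a)*q[:,1], y+np.sin(a)*q[:,0]+np.cos(a)*q[:,1], z+q[:,2]]
t=np.linspace(0,2*np.pi,60,endpoint=False)
def ring(r,z,x=0): return np.c_[x+r*np.cos(t),r*np.sin(t),0*t+z]
def box(x0,x1,w,z0,z1): return np.array([[x,y,z] for x in(x0,x1) for y in(-w/2,w/2) for z in(z0,z1)])
DISH=[np.r_[ring(.034,0),ring(.052,.012),ring(.052,.022)],box(-.122,-.05,.014,.008,.026),box(.045,.069,.034,.0126,.02)]
def render(c,parts,pose,S=8):
    m=np.zeros((400,640),np.uint8)
    for p in parts:
        h=cv2.convexHull(proj(c,tf(p,*pose)).astype(np.float32))
        cv2.fillConvexPoly(m,np.round((h)*16).astype(np.int32),255,cv2.LINE_AA,4)
    return m/255.
def fit(cs,masks,parts,x0,z):
    f=lambda v:-sum(np.minimum(r,m).sum()/np.maximum(r,m).sum() for c,m in zip(cs,masks) for r in[render(c,parts,(v[0],v[1],z,v[2]*100))])
    best=minimize(f,[x0[0],x0[1],x0[2]/100],method='Nelder-Mead',options=dict(initial_simplex=np.array([x0,x0,x0,x0])*[1,1,.01]+np.array([[0,0,0],[.01,0,0],[0,.01,0],[0,0,.08]]),xatol=1e-5,fatol=1e-5))
    v=best.x; return (v[0],v[1],v[2]*100),-best.fun/len(cs)
E
python3 - <<'E'
from h import *
from workcell import camera,spotter
import pickle
T=camera("top");S=camera("side");out={}
for n,c in(("top",T),("side",S)):
    im=c["img"][:,:,::-1].copy()
    for th,col in(("dish",(0,255,0)),("feeder",(255,0,255)),("ball_center",(0,0,255))):
        r=spotter.trace(c,th)
        if not r: print("none",n,th);continue
        m=r[0]["pixels"]; out[n,th]=m; print(n,th,r[0]["confidence"],m.sum())
pickle.dump((T,S,out),open("d.pkl","wb"))
mt,ms=[out.get((n,"dish")) for n in("top","side")]
for cs,ml in(([T],[mt]),([S],[ms]),([T,S],[mt,ms])):
    print(fit(cs,[m.astype(float) for m in ml],DISH,(.59,.024,0.),.04))
# crops
v=[]
for c,r in((T,(160,150,160,130)),(S,(220,190,200,210))):
    x,y,w,h=r; k=760/w/1.3; cr=cv2.resize(c["img"][y:y+h,x:x+w,::-1],None,fx=4 if w==160 else 2.8,fy=4 if w==160 else 2.8,interpolation=cv2.INTER_CUBIC)
    cv2.imwrite(f"pics/crop{w}.png",cv2.convertScaleAbs(cr,alpha=1.5))
E
```

```text
top dish 0.6 1550
top feeder 0.68 2081
none top ball_center
side dish 0.67 3024
side feeder 0.7 2129
side ball_center 0.43 93
((np.float64(0.5919669638037398), np.float64(0.02247746181846174), np.float64(-2.4523834913765534)), np.float64(0.9113896828259845))
((np.float64(0.5949971920148412), np.float64(0.021552642693538425), np.float64(-2.7320830241161898)), np.float64(0.9176532252597736))
((np.float64(0.5939411743912493), np.float64(0.021850336033016872), np.float64(-2.782851755685297)), np.float64(0.9062031594107398))
```

View pics/crop160.png

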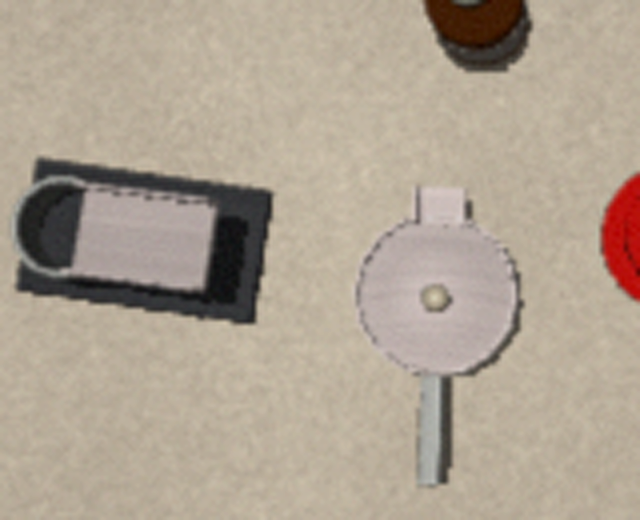

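View pics/crop200.png

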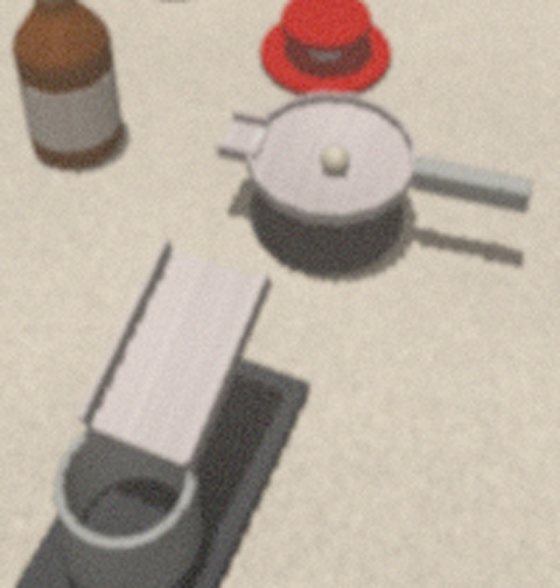

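```bash
cat > f2.py <<'E'
from h import *
import pickle
from scipy.optimize import least_squares
T,S,out=pickle.load(open("d.pkl","rb"))
top=lambda x,y:np.array([160+(x+.5)/4-.5,150+(y+.5)/4-.5]); sd=lambda x,y:np.array([220+(x+.5)/2.8-.5,190+(y+.5)/2.8-.5])
C=[(T,[0,-.026,.105],top(206,292)),(T,[0,.026,.105],top(217,205)),
(S,[0,.027,.118],sd(168,243)),(S,[0,-.027,.118],sd(270,280)),
(S,[.103,.0,.072],sd(126,488)),(T,[.103,0,.072],top(62,226))]
# feeder y>0 is left of pouring (+y) => -x world
def res(v,show=False):
    o=[]
    for c,p,px in C:
        p=np.array([p]); 
        e=proj(c,tf(p,v[0],v[1],0,v[2]*100))[0]-px; o.append(e)
    return np.array(o).ravel()
for sgn in(1,-1):
    if sgn<0: C=[(c,[p[0],-p[1],p[2]],px) for c,p,px in C]
    r=least_squares(res,[.63,.15,.83]); print(r.x,r.cost); print(res(r.x).round(1).reshape(-1,2).tolist())
E
python3 f2.py
```

```text
[0.6217599  0.16181417 0.77943432] 1902.8237688355955
[[1.2, -21.3], [-5.9, 21.0], [36.8, 11.0], [-33.7, -15.5], [-2.3, -2.7], [-1.8, -1.7]]
[0.6226544  0.1626398  0.80708345] 16.410807094696217
[[-2.9, -1.0], [-2.3, -0.0], [1.5, -1.3], [0.0, -2.6], [0.2, -0.7], [-2.5, -0.1]]
```

>>> play_rows(rows=[[0,[-1.5,3.2,-0.5],[0,0,0]],[0,[-1.5,3.2,-0.5],[0,0,0]],[0,[-1.5,3.2,-0.5],[0,0,0]],[0,[-1.5,3.2,-0.5],[0,0,0]],[0,[-1.5,3.2,-0.5],[0,0,0]],[0,[-1.5,3.2,-0.5],[0,0,0]],[0,[-1.5,3.2,-0.5],[0,0,0]],[0,[-1.5,3.2,-0.5],[0,0,0]],[0,[-1.5,3.2,-0.5],[0,0,0]],[0,[-1.5,3.2,-0.5],[0,0,0]],[0,[-1.5,3.2,-0.5],[0,0,0]],[0,[0,0,0],[0,0,0]]])

```text
time: 2.8
ee_pos: [0.4814, 0.2114, 0.2987]
tcp_rot: [179.9, -0.0, 67.8]
wrist_force: [-0.1, 0.0, 0.7]
opening: 0.0852
```

```bash
python3 - <<'E'
from workcell import get_obs, camera
import cv2
o=get_obs();print(o["time"],o["ee_pos"],o["tcp_rot"],o["q"].round(1))
c=camera("wrist");cv2.imwrite("pics/w1.png",cv2.convertScaleAbs(c["img"][:,:,::-1],alpha=1.3));print(c["intrinsics"],c["xyz"],c["orientation"])
import pickle;pickle.dump(c,open("w1.pkl","wb"))
E
```

```text
2.8 [0.48144505 0.21137026 0.29872869] [ 1.79915906e+02 -1.00330561e-02  6.78461929e+01] [ 2.370e+01  3.200e+00  1.460e+01  1.013e+02 -1.000e-01  4.590e+01]
[[338.56869397   0.         320.62182229]
 [  0.         338.56869397 194.5242939 ]
 [  0.           0.           1.        ]] [0.40584836 0.24220373 0.4294978 ] [ 1.61262857e+02 -6.37444281e-02  6.77897501e+01]
```

View pics/w1.png

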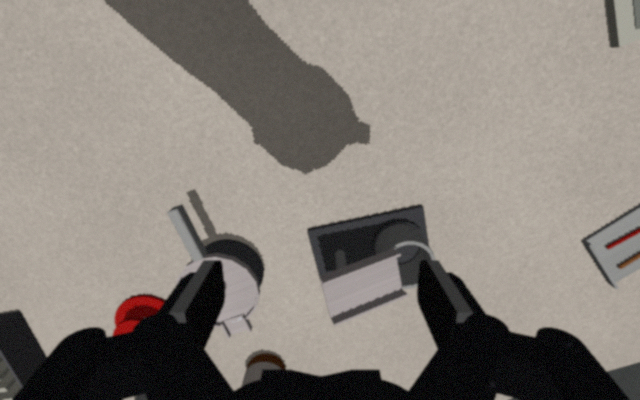

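```bash
python3 - <<'E'
from h import *
import pickle
c=pickle.load(open("w1.pkl","rb"))
cr=c["img"][195:335,295:445,::-1]
cv2.imwrite("pics/w1c.png",cv2.convertScaleAbs(cv2.resize(cr,None,fx=4,fy=4,interpolation=cv2.INTER_CUBIC),alpha=1.5))
E
```

```text
(no output)
```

View pics/w1c.png

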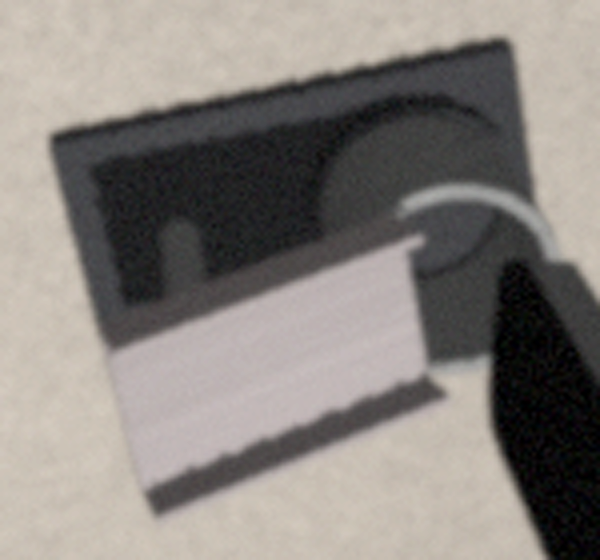

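```bash
cat > f3.py <<'E'
from h import *
import pickle
from scipy.optimize import least_squares
T,S,out=pickle.load(open("d.pkl","rb")); W=pickle.load(open("w1.pkl","rb"))
top=lambda x,y:np.array([160+(x+.5)/4-.5,150+(y+.5)/4-.5]); sd=lambda x,y:np.array([220+(x+.5)/2.8-.5,190+(y+.5)/2.8-.5])
wr=lambda x,y:np.array([295+(x+.5)/4-.5,195+(y+.5)/4-.5])
C=[(T,[0,.026,.105],top(206,292)),(T,[0,-.026,.105],top(217,205)),
(T,[.103,0,.072],top(65,226)),
(S,[0,-.027,.118],sd(168,243)),(S,[0,.027,.118],sd(270,280)),
(S,[.103,.0,.072],sd(126,486)),
(W,[0,-.026,.105],wr(143,490)),(W,[0,-.027,.118],wr(157,515)),(W,[0,.027,.118],wr(112,348))]
def run(CC,z=0):
    f=lambda v:np.concatenate([proj(c,tf(np.array([p]),v[0],v[1],z,v[2]*100))[0]-px for c,p,px in CC])
    r=least_squares(f,[.63,.16,.83]); print(r.x.round(4),r.cost.round(2),f(r.x).round(1).reshape(-1,2).tolist())
run(C[:3]);run(C[3:6]);run(C[6:]);run(C); 
E
python3 f3.py
```

```text
[0.6214 0.1556 0.8044] 0.53 [[-0.1, -0.6], [0.6, 0.4], [-0.4, 0.1]]
[0.6227 0.1646 0.8051] 2.77 [[1.1, -0.3], [-0.4, -1.4], [-0.6, 1.3]]
[0.6232 0.1621 0.7925] 4.58 [[1.4, -1.8], [-1.6, 0.4], [0.2, 1.2]]
[0.6229 0.1621 0.8042] 23.22 [[-2.8, -1.1], [-2.1, -0.1], [-3.0, -0.4], [1.5, -1.7], [-0.1, -2.9], [-0.2, -0.6], [1.7, -2.1], [-1.2, 0.1], [-0.5, 1.1]]
```

>>> play_rows(rows=[[0,[0,0,0],[0,0,-4.9]],[0,[0,0,0],[0,0,-4.9]],[0,[0,0,0],[0,0,-4.9]],[0,[0,0,0],[0,0,-4.9]],[0,[-2.6,0.4,1.2],[0,0,0]],[0,[-2.6,0.4,1.2],[0,0,0]],[0,[-2.6,0.4,1.2],[0,0,0]],[0,[-2.6,0.4,1.2],[0,0,0]],[0,[-2.6,0.4,1.2],[0,0,0]],[0,[-2.6,0.4,1.2],[0,0,0]],[0,[-2.6,0.2,1.2],[0,0,0]],[0,[0,0,0],[0,0,0]]])

```text
time: 4.05
ee_pos: [0.4963, 0.0343, 0.21]
tcp_rot: [-179.9, -0.2, 89.1]
wrist_force: [0.1, 0.6, -0.2]
opening: 0.0855
```

```bash
python3 - <<'E'
from h import *
from workcell import get_obs, camera,spotter
import cv2
o=get_obs();print(o["time"],o["ee_pos"],o["tcp_rot"],o["q"].round(1))
c=camera("wrist");cv2.imwrite("pics/w2.png",cv2.convertScaleAbs(c["img"][:,:,::-1],alpha=1.3));print(c["xyz"],c["orientation"])
import pickle;pickle.dump(c,open("w2.pkl","wb"))
E
```

```text
4.05 [0.49633644 0.03429514 0.20996267] [-179.9419999    -0.18978636   89.07152572] [ 3.8 -2.7 -1.3 91.4  0.2  4.8]
[0.41500746 0.03494723 0.34090388] [161.39013428  -0.23646702  89.01274737]
```

View pics/w2.png

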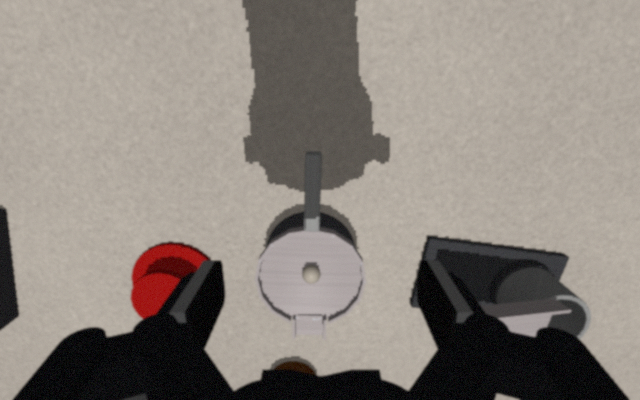

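```bash
python3 - <<'E'
from h import *
from workcell import spotter
import pickle
c=pickle.load(open("w2.pkl","rb"))
r=spotter.trace(c,"dish");m=r[0]["pixels"];print(r[0]["confidence"],m.sum())
p,i=fit([c],[m.astype(float)],DISH,(.593,.022,-2.6),.04);print(p,i)
im=c["img"][:,:,::-1].copy()
rr=(render(c,DISH,(p[0],p[1],.04,p[2]))>.5).astype(np.uint8)
for M,col in((rr,(0,0,255)),(m.astype(np.uint8),(0,255,0))):
    cv2.drawContours(im,cv2.findContours(M,0,1)[0],-1,col,1)
cr=im[140:350,240:390];cv2.imwrite("pics/w2c.png",cv2.resize(cr,None,fx=2.8,fy=2.8,interpolation=0))
g=tf(np.array([[-.095,0,.017]]),p[0],p[1],.04,p[2]);print("grip",g)
E
```

```text
0.82 10198
(np.float64(0.5943899357340221), np.float64(0.022954551406227205), np.float64(-2.8131714113501127)) 0.9445054669355967
grip [[0.49950442 0.02761709 0.057     ]]
```

View pics/w2c.png

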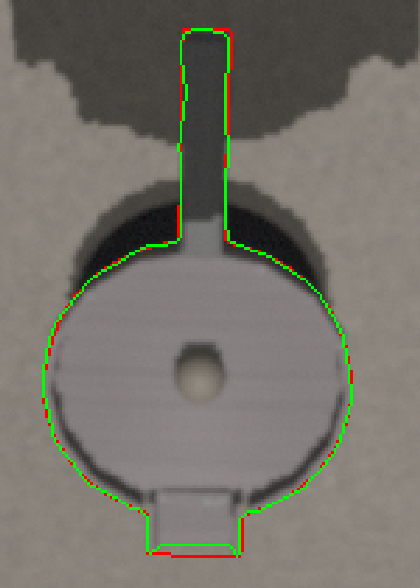

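>>> play_rows(rows=[[0,[-0.67,0.3,0],[0,0,1.8]],[0,[0,0,0],[0,0,0]],[0,[0,0,2.0],[0,0,0]],[0,[0,0,2.5],[0,0,0]],[0,[0,0,2.5],[0,0,0]],[0,[0,0,2.5],[0,0,0]],[0,[0,0,1.5],[0,0,0]],[0,[0,0,0.5],[0,0,0]],[0,[0,0,0],[0,0,0]]])

```text
time: 5.05
ee_pos: [0.5027, 0.0363, 0.0973]
tcp_rot: [179.5, -0.4, 87.6]
wrist_force: [0.6, -0.1, 0.3]
opening: 0.0855
```

```bash
python3 - <<'E'
from workcell import get_obs
for _ in range(2):
    o=get_obs();print(o["time"],o["ee_pos"],o["tcp_rot"],o["q"].round(2),o["qd"].round(2))
E
```

```text
5.05 [0.50265364 0.03627403 0.09728088] [179.50978364  -0.36355585  87.58644387] [  3.96  -2.18 -13.25  78.4    0.31   6.38] [ 0.46 -0.03  0.61  0.3   0.01  0.27]
5.05 [0.50265364 0.03627403 0.09728088] [179.50978364  -0.36355585  87.58644387] [  3.96  -2.18 -13.25  78.4    0.31   6.38] [ 0.46 -0.03  0.61  0.3   0.01  0.27]
```

>>> play_rows(rows=[[0,[-0.4,0,0],[0,0,0]],[0,[0,0,0],[0,0,0]],[0,[0,0,0],[0,0,0]]])

```text
time: 5.35
ee_pos: [0.5037, 0.0325, 0.1]
tcp_rot: [179.3, -0.4, 87.6]
wrist_force: [0.0, 0.5, -0.7]
opening: 0.0855
```

```bash
cat > go.py <<'E'
import sys
from h import *
from workcell import get_obs
def delta(pos,yaw,o=None):
    o=o or get_obs(); A=R.from_euler('xyz',o["tcp_rot"],degrees=True); B=R.from_euler('xyz',[180,0,yaw],degrees=True)
    d=A.inv().apply(np.array(pos)-o["ee_pos"])*100; w=(A.inv()*B).as_rotvec(degrees=True)
    print("t",o["time"],"pos",o["ee_pos"].round(4),"rot",o["tcp_rot"].round(2),"F",o["wrist_force"].round(1),"op",round(o["opening"],4),"q6",o["q"].round(1)[5]); print("  shift cm",d.round(2),"turn",w.round(2))
if __name__=="__main__":
    a=[float(v) for v in sys.argv[1:]]; delta(a[:3],a[3])
E
python3 go.py .4995 .0275 .08 87.3
```

```text
t 5.35 pos [0.5037 0.0325 0.1   ] rot [179.32  -0.39  87.62] F [ 0.   0.5 -0.7] op 0.0855 q6 5.9
  shift cm [-0.53 -0.43  1.99] turn [ 0.68 -0.39  0.32]
```

>>> play_rows(rows=[[0,[-0.5,-0.4,1.0],[0.7,-0.4,0.3]],[0,[0,0,1.0],[0,0,0]]])

```text
time: 5.55
ee_pos: [0.5006, 0.0273, 0.081]
tcp_rot: [179.9, 0.0, 87.3]
wrist_force: [-0.7, 0.7, -0.1]
opening: 0.0851
```

```bash
python3 go.py .4995 .0275 .05 87.3
```

```text
t 5.55 pos [0.5006 0.0273 0.081 ] rot [1.7985e+02 3.0000e-02 8.7280e+01] F [-0.7  0.7 -0.1] op 0.0851 q6 5.9
  shift cm [ 0.02 -0.12  3.1 ] turn [ 0.15  0.03 -0.02]
```

>>> play_rows(rows=[[0,[0,-0.1,1.5],[0.1,0,0]],[0,[0,0,1.2],[0,0,0]],[0,[0,0,0.4],[0,0,0]]])

```text
time: 5.85
ee_pos: [0.4985, 0.0271, 0.0453]
tcp_rot: [-179.9, 0.0, 87.3]
wrist_force: [-0.1, 0.3, 0.4]
opening: 0.0858
```

```bash
python3 go.py .4995 .0275 .049 87.3
```

```text
t 5.85 pos [0.4985 0.0271 0.0453] rot [-1.7989e+02  4.0000e-02  8.7260e+01] F [-0.1  0.3  0.4] op 0.0858 q6 5.9
  shift cm [ 0.05  0.1  -0.37] turn [-0.11  0.04 -0.04]
```

>>> play_rows(rows=[[0.4,[0.05,0.1,-0.3],[-0.1,0,0]],[0.6,[0,0,0],[0,0,0]],[0.7,[0,0,0],[0,0,0]],[0.7,[0,0,0],[0,0,0]],[0.7,[0,0,0],[0,0,0]]], newtons=30)

```text
time: 6.35
ee_pos: [0.4995, 0.0277, 0.0482]
tcp_rot: [-180.0, 0.0, 87.3]
wrist_force: [-0.2, 0.5, -0.3]
opening: 0.0256
```

```bash
python3 go.py .4995 .0275 .049 87.3; python3 - <<'E'
from workcell import camera
import cv2
c=camera("wrist");cv2.imwrite("pics/w3.png",cv2.convertScaleAbs(c["img"][:,:,::-1],alpha=1.5))
E
```

```text
t 6.35 pos [0.4995 0.0277 0.0482] rot [-1.7997e+02  4.0000e-02  8.7270e+01] F [-0.2  0.5 -0.3] op 0.0256 q6 5.9
  shift cm [-0.02 -0.   -0.08] turn [-0.03  0.04 -0.03]
```

View pics/w3.png

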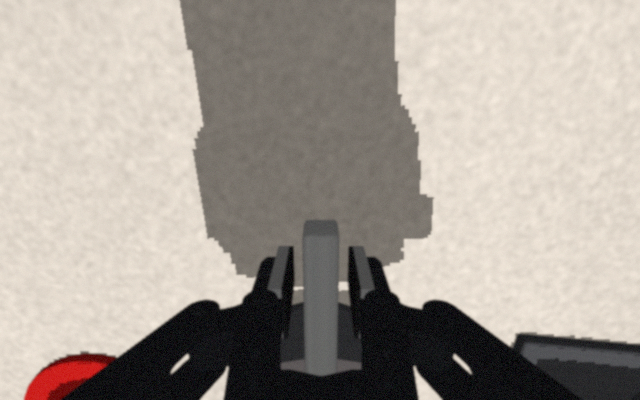

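>>> play_rows(rows=[[0.75,[0,0,0],[0,0,0]],[0.8,[0,0,0],[0,0,0]],[0.85,[0,0,0],[0,0,0]],[0.9,[0,0,0],[0,0,0]],[1,[0,0,0],[0,0,0]],[1,[0,0,0],[0,0,0]]], newtons=40)

```text
time: 7.0
ee_pos: [0.4998, 0.0277, 0.0487]
tcp_rot: [180.0, 0.0, 87.3]
wrist_force: [0.4, -0.9, -0.1]
opening: 0.0132
```

>>> play_rows(rows=[[1,[0,0,0],[0,0,0]],[1,[0,0,0],[0,0,0]]], newtons=110)

```text
time: 7.2
ee_pos: [0.4998, 0.0277, 0.0489]
tcp_rot: [180.0, 0.0, 87.3]
wrist_force: [-1.1, 0.1, 0.6]
opening: 0.0119
```

```bash
python3 go.py .4995 .0275 .049 87.3; python3 - <<'E'
from workcell import camera
import cv2
c=camera("wrist");cv2.imwrite("pics/w4.png",cv2.convertScaleAbs(c["img"][:,:,::-1],alpha=1.5))
c=camera("side");cv2.imwrite("pics/s4.png",cv2.convertScaleAbs(cv2.resize(c["img"][150:350,200:450,::-1],None,fx=3,fy=3,interpolation=2),alpha=1.5))
E
```

```text
t 7.2 pos [0.4998 0.0277 0.0489] rot [1.7998e+02 3.0000e-02 8.7270e+01] F [-1.1  0.1  0.6] op 0.0119 q6 5.9
  shift cm [-0.02 -0.03 -0.01] turn [ 0.02  0.03 -0.03]
```

View pics/s4.png

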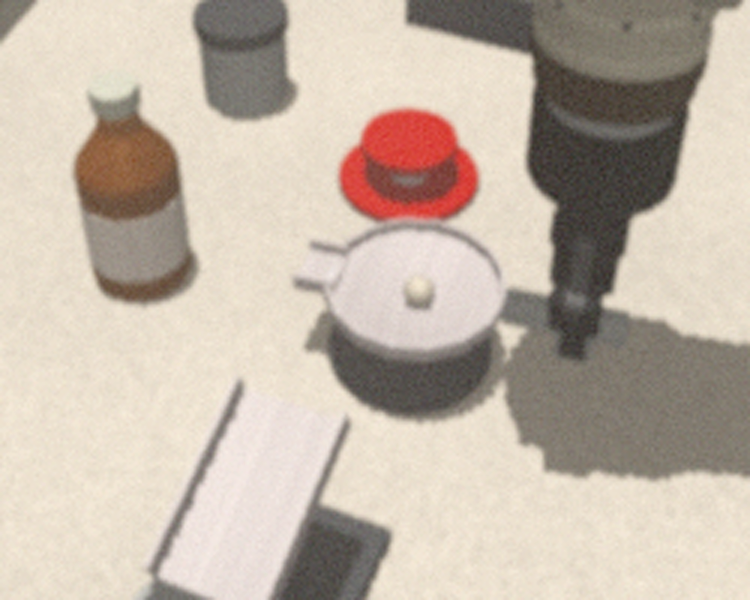

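>>> play_rows(rows=[[1,[0,0,-0.1],[0,0,0]],[1,[0,0,-0.2],[0,0,0]],[1,[0,0,-0.3],[0,0,0]],[1,[0,0,-0.3],[0,0,0]],[1,[0,0,-0.3],[0,0,0]],[1,[0,0,-0.3],[0,0,0]],[1,[0,0,-0.3],[0,0,0]],[1,[0,0,-0.2],[0,0,0]],[1,[0,0,-0.1],[0,0,0]],[1,[0,0,0],[0,0,0]]])

```text
time: 8.3
ee_pos: [0.4993, 0.0277, 0.0712]
tcp_rot: [-179.9, 0.0, 87.3]
wrist_force: [0.3, 0.3, -1.1]
opening: 0.0121
```

```bash
python3 go.py .4998 .0277 .126 87.3; python3 - <<'E'
from workcell import camera
import cv2
c=camera("side");cv2.imwrite("pics/s5.png",cv2.convertScaleAbs(cv2.resize(c["img"][150:350,200:450,::-1],None,fx=3,fy=3,interpolation=2),alpha=1.5))
E
```

```text
t 8.3 pos [0.4993 0.0277 0.0712] rot [-1.7995e+02  4.0000e-02  8.7270e+01] F [ 0.3  0.3 -1.1] op 0.0121 q6 5.9
  shift cm [-0.    0.04 -5.48] turn [-0.05  0.04 -0.03]
```

View pics/s5.png

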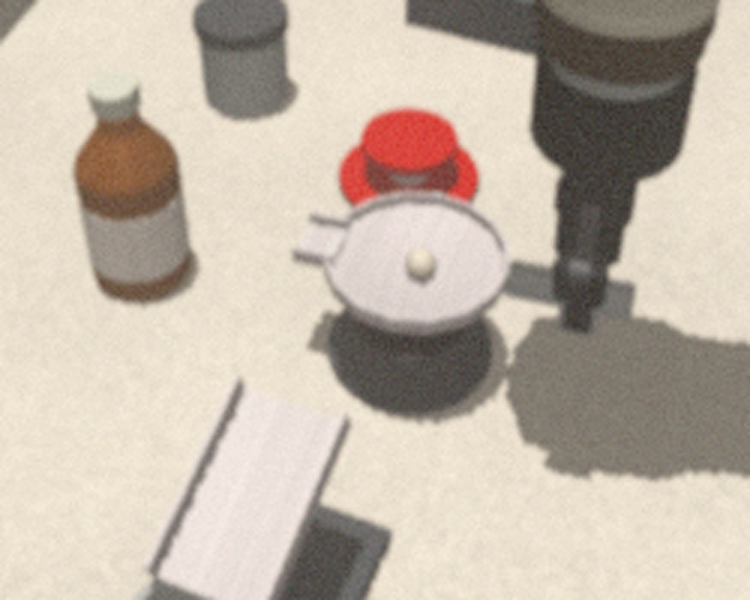

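Lifted level with the ball centred. I'll go on up.

>>> play_rows(rows=[[1,[0,0,-0.2],[0,0,0]],[1,[0,0,-0.4],[0,0,0]],[1,[0,0,-0.55],[0,0,0]],[1,[0,0,-0.6],[0,0,0]],[1,[0,0,-0.6],[0,0,0]],[1,[0,0,-0.6],[0,0,0]],[1,[0,0,-0.6],[0,0,0]],[1,[0,0,-0.6],[0,0,0]],[1,[0,0,-0.5],[0,0,0]],[1,[0,0,-0.4],[0,0,0]],[1,[0,0,-0.2],[0,0,0]],[1,[0,0,0],[0,0,0]]])

```text
time: 9.55
ee_pos: [0.4995, 0.0277, 0.1288]
tcp_rot: [-180.0, 0.0, 87.3]
wrist_force: [0.0, 0.6, -1.7]
opening: 0.012
```

```bash
python3 go.py .4998 .0277 .126 87.3
```

```text
t 9.55 pos [0.4995 0.0277 0.1288] rot [-1.7998e+02  4.0000e-02  8.7270e+01] F [ 0.   0.6 -1.7] op 0.012 q6 5.9
  shift cm [-0.    0.03  0.28] turn [-0.02  0.04 -0.03]
```

>>> play_rows(rows=[[1,[-0.05,0,0],[0,0,-0.3]],[1,[-0.1,0,0],[0,0,-0.6]],[1,[-0.15,0,0],[0,0,-0.9]],[1,[-0.2,0,0],[0,0,-1.2]],[1,[-0.25,0,0],[0,0,-1.5]],[1,[-0.25,0,0],[0,0,-1.5]],[1,[-0.25,0,0],[0,0,-1.5]],[1,[-0.25,0,0],[0,0,-1.5]],[1,[-0.25,0,0],[0,0,-1.5]],[1,[-0.25,0,0],[0,0,-1.5]],[1,[-0.25,0,0],[0,0,-1.5]],[1,[-0.25,0,0],[0,0,-1.5]]])

```text
time: 10.75
ee_pos: [0.5006, 0.0005, 0.127]
tcp_rot: [-179.8, 0.0, 103.5]
wrist_force: [-0.4, 0.0, -1.5]
opening: 0.0116
```

```bash
cat > rot.py <<'E'
from h import *
from workcell import get_obs
o=get_obs(); A=R.from_euler('xyz',o["tcp_rot"],degrees=True)
y=A.apply([0,1,0]); c=o["ee_pos"]+.095*y; h=np.degrees(np.arctan2(y[1],y[0]))
print("t",o["time"],"centre",c.round(4),"heading",h.round(2),"rot",o["tcp_rot"].round(2),"q",o["q"].round(1),"F",o["wrist_force"].round(1))
B=R.from_euler('xyz',[180,0,h+90],degrees=True); print("level turn",(A.inv()*B).as_rotvec(degrees=True).round(2), "centre err (tool cm) to .594,.023:",(A.inv().apply(np.array([.5944,.0232,.1288])-c)*100).round(2))
L=c+ A.apply([0,.069,0]); print("lip",L.round(4), "lip z",(o["ee_pos"][2]+.008-.017+.0156).round(4), "rel mouth (along, left)", R.from_euler('z',-80.4,degrees=True).apply(L-np.array([.6227,.161,0])).round(4)[:2])
E
python3 rot.py
```

```text
t 10.75 centre [0.593  0.0227 0.1267] heading 13.5 rot [-1.798e+02  2.000e-02  1.035e+02] q [  0.1  -2.3 -10.1  82.4  -0.1 -13.4] F [-0.4  0.  -1.5]
level turn [-0.2   0.02  0.  ] centre err (tool cm) to .594,.023: [ 0.01  0.15 -0.21]
lip [0.6601 0.0388 0.1264] lip z 0.1336 rel mouth (along, left) [-0.1142 -0.0572]
```

>>> play_rows(rows=[[1,[-0.25,0.02,-0.02],[-0.02,0,-1.5]],[1,[-0.25,0.02,-0.02],[-0.02,0,-1.5]],[1,[-0.25,0.02,-0.02],[-0.02,0,-1.5]],[1,[-0.25,0.02,-0.02],[-0.02,0,-1.5]],[1,[-0.25,0.02,-0.02],[-0.02,0,-1.5]],[1,[-0.25,0.02,-0.02],[-0.02,0,-1.5]],[1,[-0.25,0.02,-0.02],[-0.02,0,-1.5]],[1,[-0.25,0.02,-0.02],[-0.02,0,-1.5]],[1,[-0.25,0.02,-0.02],[-0.02,0,-1.5]],[1,[-0.25,0.02,-0.02],[-0.02,0,-1.5]],[1,[-0.25,0.02,-0.02],[-0.02,0,-1.5]],[1,[-0.25,0.02,-0.02],[-0.02,0,-1.5]]])

```text
time: 11.95
ee_pos: [0.5138, -0.0297, 0.1279]
tcp_rot: [-179.9, -0.0, 123.0]
wrist_force: [-0.4, -1.1, -0.8]
opening: 0.0126
```

```bash
python3 rot.py;  python3 - <<'E'
from workcell import camera
import cv2
c=camera("side");cv2.imwrite("pics/s6.png",cv2.convertScaleAbs(cv2.resize(c["img"][150:350,200:450,::-1],None,fx=3,fy=3,interpolation=2),alpha=1.5))
E
```

```text
t 11.95 centre [0.5935 0.022  0.1277] heading 33.0 rot [-1.7989e+02 -3.0000e-02  1.2300e+02] q [ -3.3  -0.5  -8.2  82.4  -0.  -36.3] F [-0.4 -1.1 -0.8]
level turn [-0.11 -0.03 -0.  ] centre err (tool cm) to .594,.023: [ 0.05  0.14 -0.11]
lip [0.6514 0.0596 0.1276] lip z 0.1345 rel mouth (along, left) [-0.0952 -0.0452]
```

View pics/s6.png

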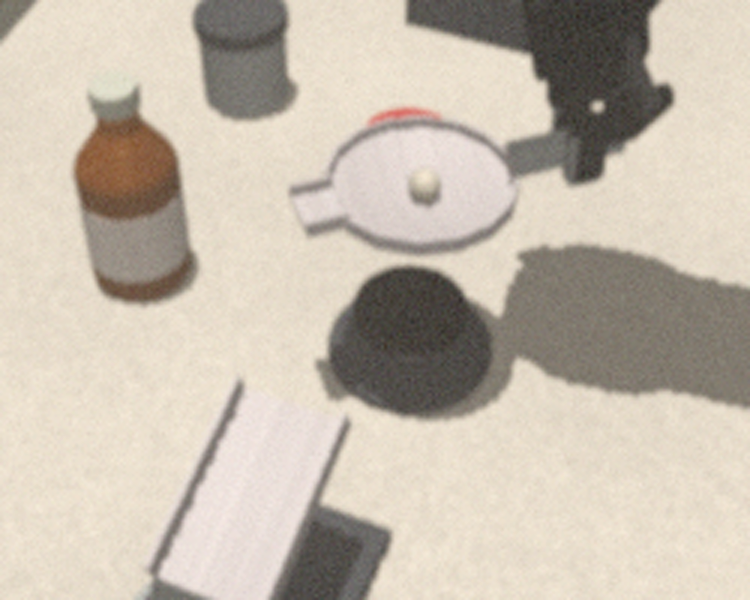

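Ball at the dish's centre (424,185), black stand revealed below it. The turn goes on: about 47° left.

>>> play_rows(rows=[[1,[-0.25,0.02,-0.02],[-0.02,0,-1.6]],[1,[-0.25,0.02,-0.02],[-0.02,0,-1.6]],[1,[-0.25,0.02,-0.02],[-0.02,0,-1.6]],[1,[-0.25,0.02,-0.02],[-0.02,0,-1.6]],[1,[-0.25,0.02,-0.02],[-0.02,0,-1.6]],[1,[-0.25,0.02,-0.02],[-0.02,0,-1.6]],[1,[-0.25,0.02,-0.02],[-0.02,0,-1.6]],[1,[-0.25,0.02,-0.02],[-0.02,0,-1.6]],[1,[-0.25,0.02,-0.02],[-0.02,0,-1.6]],[1,[-0.25,0.02,-0.02],[-0.02,0,-1.6]],[1,[-0.25,0.02,-0.02],[-0.02,0,-1.6]],[1,[-0.25,0.02,-0.02],[-0.02,0,-1.6]]])

```text
time: 13.2
ee_pos: [0.5354, -0.0526, 0.129]
tcp_rot: [180.0, -0.1, 143.2]
wrist_force: [0.6, 0.3, -0.9]
opening: 0.012
```

```bash
python3 rot.py
```

```text
t 13.2 centre [0.5924 0.0235 0.129 ] heading 53.2 rot [ 1.7999e+02 -8.0000e-02  1.4320e+02] q [ -5.6   2.7  -4.9  82.5   0.1 -58.8] F [ 0.6  0.3 -0.9]
level turn [ 0.01 -0.08  0.  ] centre err (tool cm) to .594,.023: [-0.18  0.1   0.02]
lip [0.6337 0.0787 0.129 ] lip z 0.1356 rel mouth (along, left) [-0.0793 -0.0245]
```

>>> play_rows(rows=[[1,[-0.27,0.01,0],[0,-0.01,-1.6]],[1,[-0.27,0.01,0],[0,-0.01,-1.6]],[1,[-0.27,0.01,0],[0,-0.01,-1.6]],[1,[-0.27,0.01,0],[0,-0.01,-1.6]],[1,[-0.27,0.01,0],[0,-0.01,-1.6]],[1,[-0.27,0.01,0],[0,-0.01,-1.6]],[1,[-0.27,0.01,0],[0,-0.01,-1.6]],[1,[-0.27,0.01,0],[0,-0.01,-1.6]],[1,[-0.27,0.01,0],[0,-0.01,-1.6]],[1,[-0.27,0.01,0],[0,-0.01,-1.6]],[1,[-0.25,0.01,0],[0,-0.01,-1.5]],[1,[-0.2,0.01,0],[0,0,-1.2]]])

```text
time: 14.4
ee_pos: [0.5641, -0.0683, 0.1275]
tcp_rot: [-179.9, -0.1, 162.9]
wrist_force: [0.3, 0.2, -0.5]
opening: 0.0126
```

```bash
python3 rot.py
```

```text
t 14.4 centre [0.592  0.0225 0.1273] heading 72.89 rot [-1.7991e+02 -5.0000e-02  1.6289e+02] q [ -6.9   6.8  -0.7  82.6  -0.1 -79.7] F [ 0.3  0.2 -0.5]
level turn [-0.09 -0.05 -0.  ] centre err (tool cm) to .594,.023: [-0.21  0.13 -0.15]
lip [0.6123 0.0885 0.1272] lip z 0.1341 rel mouth (along, left) [-0.0732 -0.0019]
```

>>> play_rows(rows=[[1,[-0.2,0.01,0],[0,0,-1.3]],[1,[-0.2,0.01,0],[0,0,-1.3]],[1,[-0.2,0.01,0],[0,0,-1.3]],[1,[-0.17,0,0],[0,0,-1.2]],[1,[-0.15,0,0],[0,0,-1.0]],[1,[-0.1,0,0],[0,0,-0.7]],[1,[-0.05,0,0],[0,0,-0.4]],[1,[0,0,0],[0,0,0]],[1,[0,0,0],[0,0,0]]])

```text
time: 15.3
ee_pos: [0.5755, -0.0708, 0.1273]
tcp_rot: [-179.9, -0.1, 170.7]
wrist_force: [0.2, -0.5, -1.7]
opening: 0.0121
```

```bash
python3 rot.py;  python3 - <<'E'
from h import *
from workcell import camera,spotter
import pickle
T=camera("top");S=camera("side");pickle.dump((T,S),open("d7.pkl","wb"))
cv2.imwrite("pics/s7.png",cv2.convertScaleAbs(cv2.resize(S["img"][150:350,200:450,::-1],None,fx=3,fy=3,interpolation=2),alpha=1.5))
cv2.imwrite("pics/t7.png",cv2.convertScaleAbs(cv2.resize(T["img"][160:280,150:310,::-1],None,fx=4,fy=4,interpolation=2),alpha=1.5))
E
```

```text
t 15.3 centre [0.5908 0.023  0.1272] heading 80.74 rot [-1.7991e+02 -8.0000e-02  1.7074e+02] q [ -7.    8.4   1.1  82.8  -0.1 -87.7] F [ 0.2 -0.5 -1.7]
level turn [-0.09 -0.08 -0.  ] centre err (tool cm) to .594,.023: [-0.35  0.08 -0.16]
lip [0.6019 0.0911 0.1271] lip z 0.1339 rel mouth (along, left) [-0.0724  0.0089]
```

View pics/s7.png

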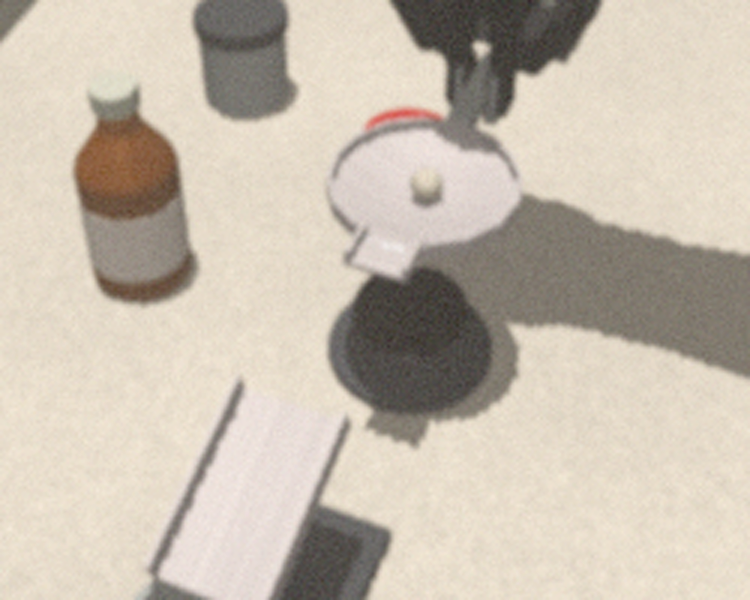

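View pics/t7.png

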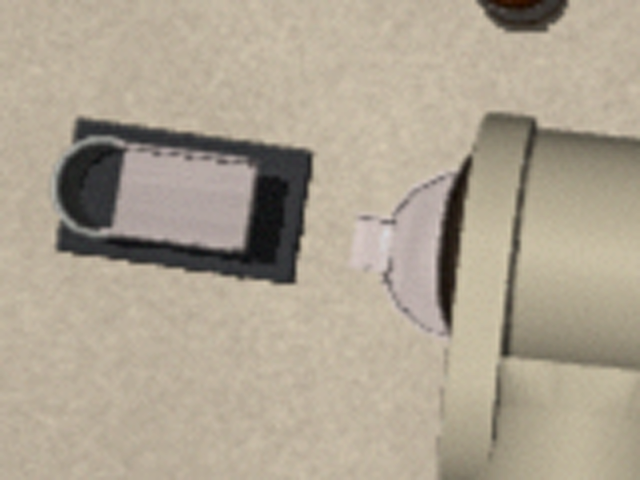

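```bash
cat > rel.py <<'E'
from h import *
def unproj(c,px,z):
    M=R.from_euler('xyz',c["orientation"],degrees=True).as_matrix()
    d=M@np.linalg.solve(np.array(c["intrinsics"]),[px[0],px[1],1]); c0=np.array(c["xyz"]); return c0+d*(z-c0[2])/d[2]
E
python3 - <<'E'
from rel import *
import pickle
T,S=pickle.load(open("d7.pkl","rb"))
tp=lambda x,y:((x+.5)/4-.5+150,(y+.5)/4-.5+160); sp=lambda x,y:((x+.5)/3-.5+200,(y+.5)/3-.5+150)
a=[unproj(T,tp(*p),.01) for p in((60,248),(295,282),(80,118),(312,152))]
for i,j in((1,0),(3,2)): d=a[i-0]-a[j] if 0 else a[j]-a[i]; print("plate yaw",np.degrees(np.arctan2(d[1],d[0])))
m=[unproj(T,tp(*p),.105) for p in((257,163),(245,248))]; l=[unproj(T,tp(*p),.134) for p in((357,215),(351,268))]
print("top mouth",m,"lip",l)
ms=[unproj(S,sp(*p),.118) for p in((240,380),(348,420))]; ls=[unproj(S,sp(*p),.1339) for p in((347,262),(408,282))]
print("side mouth",ms,"lip",ls)
for mm,ll in((m,l),(ms,ls)):
    n=mm[0]-mm[1]; print("mouth normal yaw",np.degrees(np.arctan2(n[1],n[0]))+90,"width",np.linalg.norm(n)); n=ll[0]-ll[1];print("lip yaw",np.degrees(np.arctan2(n[1],n[0]))+90,np.linalg.norm(n))
    d=(ll[0]+ll[1]-mm[0]-mm[1])/2; print("lip rel mouth along,left",R.from_euler('z',-80.6,degrees=True).apply(d).round(4))
E
```

```text
plate yaw 80.84201682385925
plate yaw 80.71290471434926
top mouth [array([0.64936632, 0.15264179, 0.105     ]), array([0.59679389, 0.16019301, 0.105     ])] lip [array([0.61463519, 0.08647781, 0.134     ]), array([0.58270556, 0.09028823, 0.134     ])]
side mouth [array([0.65066669, 0.16085146, 0.118     ]), array([0.59554311, 0.17142199, 0.118     ])] lip [array([0.61724817, 0.08859165, 0.1339    ]), array([0.58453057, 0.09511772, 0.1339    ])]
mouth normal yaw 81.82625330461991 width 0.0531119753384919
lip yaw 83.19462467143171 0.03215619130752565
lip rel mouth along,left [-0.0711  0.013   0.029 ]
mouth normal yaw 79.14470551175775 width 0.05612793458759402
lip yaw 78.71945379295683 0.033362113260540845
lip rel mouth along,left [-0.0769  0.0098  0.0159]
```

>>> play_rows(rows=[[1,[-0.05,0.1,0],[-0.05,-0.04,0]],[1,[-0.1,0.25,0],[-0.05,-0.04,0]],[1,[-0.1,0.4,0],[0,0,0]],[1,[-0.1,0.5,0],[0,0,0]],[1,[-0.1,0.55,0],[0,0,0]],[1,[-0.1,0.55,0],[0,0,0]],[1,[-0.1,0.55,0],[0,0,0]],[1,[-0.1,0.55,0],[0,0,0]],[1,[-0.1,0.5,0],[0,0,0]],[1,[-0.1,0.45,0],[0,0,0]],[1,[-0.05,0.35,0],[0,0,0]],[1,[0,0.3,0],[0,0,0]]])

```text
time: 16.6
ee_pos: [0.5951, -0.0178, 0.1273]
tcp_rot: [180.0, 0.0, 170.8]
wrist_force: [0.1, -0.0, -2.0]
opening: 0.0123
```

```bash
python3 rot.py
```

```text
t 16.6 centre [0.6104 0.076  0.1274] heading 80.76 rot [1.7997e+02 1.0000e-02 1.7076e+02] q [ -1.7  10.4   3.4  83.    0.  -82.5] F [ 0.1 -0.  -2. ]
level turn [ 0.03  0.01 -0.  ] centre err (tool cm) to .594,.023: [ 0.73 -5.47 -0.15]
lip [0.6215 0.1441 0.1274] lip z 0.1339 rel mouth (along, left) [-0.0169 -0.0016]
```

>>> play_rows(rows=[[1,[0,0.25,0],[0,0,0]],[1,[0,0.25,0],[0,0,0]],[1,[0,0.2,0],[0,0,0]],[1,[0,0.2,0],[0,0,0]],[1,[0,0.2,0],[0,0,0]],[1,[0,0.15,0],[0,0,0]],[1,[0,0.1,0],[0,0,0]],[1,[0,0.05,0],[0,0,0]],[1,[0,0,0],[0,0,0]],[1,[0,0,0],[0,0,0]]])

```text
time: 17.6
ee_pos: [0.5974, -0.0029, 0.1273]
tcp_rot: [180.0, -0.0, 170.7]
wrist_force: [0.1, -0.2, -2.2]
opening: 0.0123
```

```bash
python3 rot.py;  python3 - <<'E'
from h import *
from workcell import camera,spotter
import pickle
T=camera("top");S=camera("side");pickle.dump((T,S),open("d8.pkl","wb"))
cv2.imwrite("pics/s8.png",cv2.convertScaleAbs(cv2.resize(S["img"][180:330,230:430,::-1],None,fx=4,fy=4,interpolation=2),alpha=1.5))
cv2.imwrite("pics/t8.png",cv2.convertScaleAbs(cv2.resize(T["img"][170:250,155:260,::-1],None,fx=7,fy=7,interpolation=2),alpha=1.5))
E
```

```text
t 17.6 centre [0.6127 0.0909 0.1274] heading 80.74 rot [179.98  -0.   170.74] q [ -0.3  10.7   3.7  83.    0.  -81. ] F [ 0.1 -0.2 -2.2]
level turn [ 0.02 -0.    0.  ] centre err (tool cm) to .594,.023: [ 0.72 -6.97 -0.15]
lip [0.6238 0.159  0.1274] lip z 0.1339 rel mouth (along, left) [-0.0018 -0.0014]
```

View pics/s8.png

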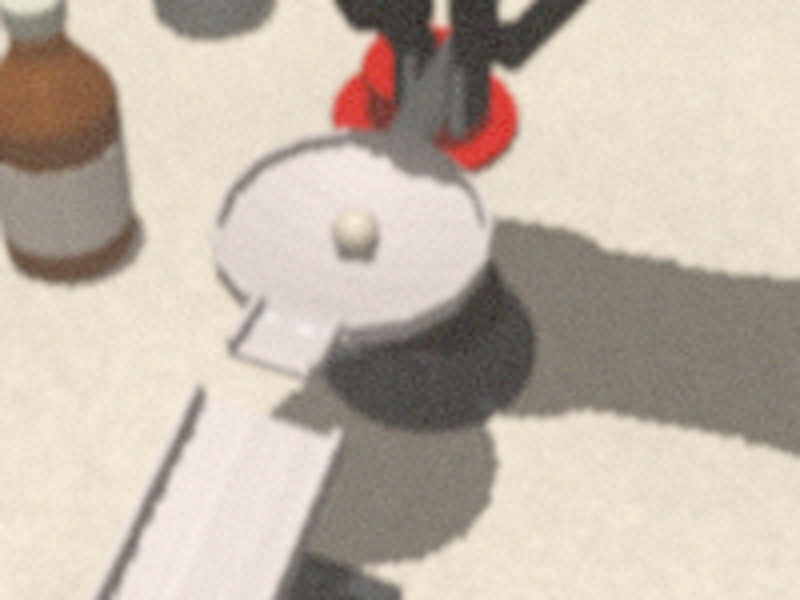

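View pics/t8.png

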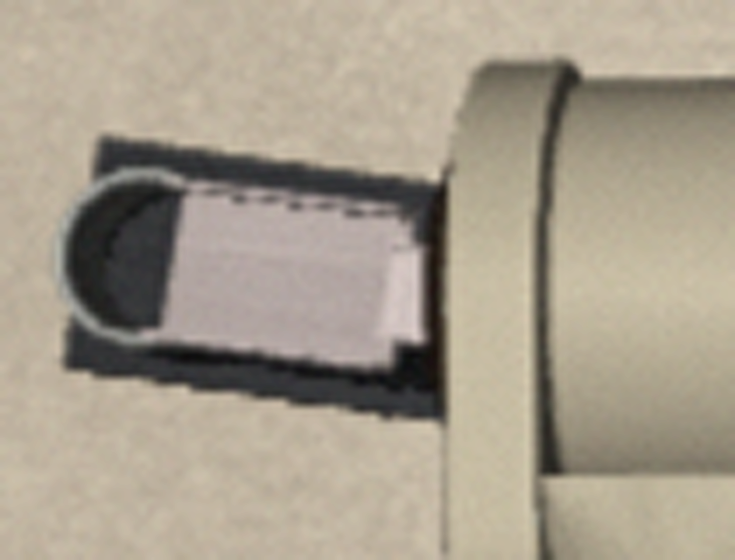

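```bash
python3 - <<'E'
from rel import *
import pickle
T,S=pickle.load(open("d8.pkl","rb"))
tp=lambda x,y:((x+.5)/7-.5+155,(y+.5)/7-.5+170); sp=lambda x,y:((x+.5)/4-.5+230,(y+.5)/4-.5+180)
m=[unproj(T,tp(*p),.105) for p in((416,212),(396,368))]; l=[unproj(T,tp(*p),.134) for p in((390,246),(377,337))]
ms=[unproj(S,sp(*p),.118) for p in((202,386),(342,433))]; ls=[unproj(S,sp(*p),.1339) for p in((230,347),(308,373))]
for mm,ll in((m,l),(ms,ls)):
    for q in(mm,ll):
        n=q[0]-q[1]; print("yaw",np.degrees(np.arctan2(n[1],n[0]))+90,"width",np.linalg.norm(n))
    d=(ll[0]+ll[1]-mm[0]-mm[1])/2; print("lip rel mouth along,left",R.from_euler('z',-80.7,degrees=True).apply(d).round(4))
# ball offset: ball centre px side vs expected
A=np.array([.6127,.0909,0]); 
for c,n in((S,"side"),):
    print("expected ball px crop",((proj(c,[A+[0,0,.1183+.015]])[0]-[230,180]+.5)*4))
    from workcell import spotter
    r=spotter.spot_in(c,"ball_center"); print(r[:2])
E
```

```text
yaw 82.55584129549007 width 0.05561532195882339
yaw 81.75509175799152 width 0.031711898146298885
lip rel mouth along,left [0.0014 0.0023 0.029 ]
yaw 81.10420715347148 width 0.053781164751721004
yaw 80.61365920076189 width 0.029939299741223235
lip rel mouth along,left [-0.0075 -0.0038  0.0159]
expected ball px crop [353.55480658 237.36052732]
[{'point': [0.6056, 0.0922, 0.1382], 'confidence': 0.69}]
```

```bash
python3 - <<'E'
from rel import *
import pickle
T,S=pickle.load(open("d8.pkl","rb"))
sp=lambda x,y:((x+.5)/4-.5+230,(y+.5)/4-.5+180);tp=lambda x,y:((x+.5)/7-.5+155,(y+.5)/7-.5+170)
cv2.imwrite("pics/s8b.png",cv2.convertScaleAbs(cv2.resize(S["img"][255:305,270:325,::-1],None,fx=12,fy=12,interpolation=2),alpha=1.6))
for v in range(405,425,5): print(v,unproj(S,sp(275,v),.105).round(4))
for p in((230,347),(308,373)): print(unproj(S,sp(*p),.1339).round(4))
for p in((390,246),(377,337)): print(unproj(T,tp(*p),.134).round(4))
L=np.array([[.6238,.159,.1339]]);print("kin lip side px",(proj(S,L)[0]-[230,180]+.5)*4,"top",(proj(T,L)[0]-[155,170]+.5)*7)
E
```

```text
405 [0.6263 0.1522 0.105 ]
410 [0.6257 0.1544 0.105 ]
415 [0.625  0.1566 0.105 ]
420 [0.6244 0.1587 0.105 ]
[0.6408 0.154  0.1339]
[0.6113 0.1589 0.1339]
[0.6367 0.1555 0.134 ]
[0.6054 0.16   0.134 ]
kin lip side px [273.40472317 367.09662405] top [380.37274968 284.06746321]
```

View pics/s8b.png

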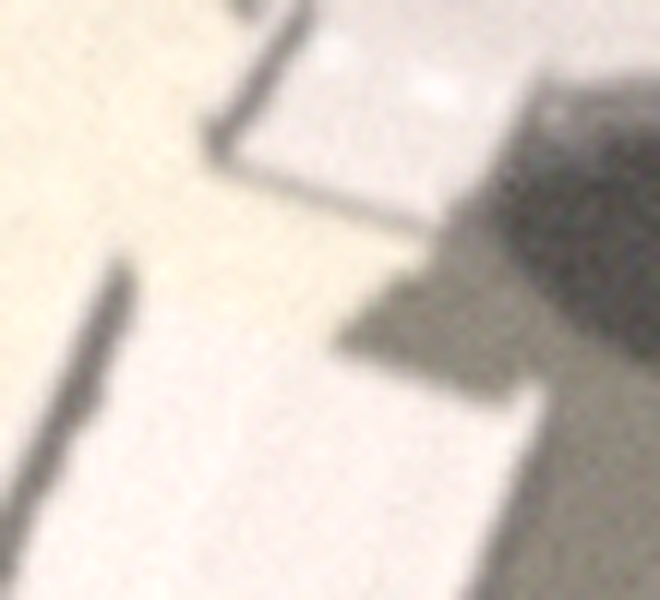

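```bash
python3 - <<'E'
from rel import *
import pickle
T,S=pickle.load(open("d8.pkl","rb"))
sp=lambda x,y:((x+.5)/12-.5+270,(y+.5)/12-.5+255)
Rf=R.from_euler('z',-80.7,degrees=True)
for n,p,z in(("floor",(340,345),.105),("floor",(505,403),.105),("cheekF",(122,262),.118),("cheekN",(545,385),.118),("lip",(228,155),.1339),("lip",(425,222),.1339)):
    print(n,Rf.apply(unproj(S,sp(*p),z)-[.6227,.158,0]).round(4)[:2])
print("kin", Rf.apply(np.array([.6238,.159,0])-[.6227,.158,0]).round(4))
E
```

```text
floor [-0.0009 -0.0033]
floor [-0.0007  0.0183]
cheekF [ 0.0074 -0.027 ]
cheekN [0.0045 0.026 ]
lip [ 0.     -0.0158]
lip [0.0002 0.0094]
kin [ 0.0012 -0.0009  0.    ]
```

>>> play_rows(rows=[[1,[0,0.05,0],[0,0,0]],[1,[0,0.1,0.05],[0,0,0]],[1,[0,0.1,0.05],[0,0,0]],[1,[0,0.05,0],[0,0,0]],[1,[0,0,0],[0,0,0]],[1,[0,0,0],[0,0,0]],[1,[0,0,0],[0,0,0]],[1,[0,0,0],[0,0,0]],[1,[0,0,0],[0,0,0]],[1,[0,0,0],[0,0,0]],[1,[0,0,0],[0,0,0]],[1,[0,0,0],[0,0,0]]])

```text
time: 18.95
ee_pos: [0.598, 0.0002, 0.1263]
tcp_rot: [180.0, 0.0, 170.7]
wrist_force: [-0.8, -0.6, -1.6]
opening: 0.0121
```

>>> play_rows(rows=[[1,[0,0,0],[0,0,0]],[1,[0,0,0],[0,0,0]],[1,[0,0,0],[0,0,0]],[1,[0,0,0],[0,0,0]],[1,[0,0,0],[0,0,0]],[1,[0,0,0],[0,0,0]],[1,[0,0,0],[0,0,0]],[1,[0,0,0],[0,0,0]]])

```text
time: 19.75
ee_pos: [0.598, 0.0002, 0.1263]
tcp_rot: [180.0, 0.0, 170.7]
wrist_force: [0.8, -0.4, -0.2]
opening: 0.0121
```

```bash
python3 rot.py;  python3 - <<'E'
from rel import *
from workcell import camera,get_obs
S=camera("side");W=camera("wrist");o=get_obs();print(o["qd"].round(2))
cv2.imwrite("pics/s9.png",cv2.convertScaleAbs(cv2.resize(S["img"][180:330,230:430,::-1],None,fx=4,fy=4,interpolation=2),alpha=1.5))
cv2.imwrite("pics/w9.png",cv2.convertScaleAbs(W["img"][:,:,::-1],alpha=1.5))
A=R.from_euler('xyz',o["tcp_rot"],degrees=True);c=o["ee_pos"]+A.apply([0,.095,0]);c[2]=o["ee_pos"][2]+.008-.017+.015
for n,P in(("ball",c),("lip",c+A.apply([0,.069,0])+[0,0,.0006])): print(n,"exp crop",(proj(S,[P])[0]-[230,180]+.5)*4)
E
```

```text
t 19.75 centre [0.6133 0.094  0.1263] heading 80.73 rot [179.98   0.   170.73] q [  0.   10.8   3.7  82.9   0.  -80.7] F [ 0.8 -0.4 -0.2]
level turn [ 0.02  0.   -0.  ] centre err (tool cm) to .594,.023: [ 0.72 -7.29 -0.25]
lip [0.6244 0.1621 0.1263] lip z 0.1329 rel mouth (along, left) [ 0.0013 -0.0015]
[-0.01  0.01 -0.02  0.06 -0.05  0.02]
ball exp crop [350.10328897 244.75319696]
lip exp crop [269.35223304 375.47265891]
```

View pics/s9.png

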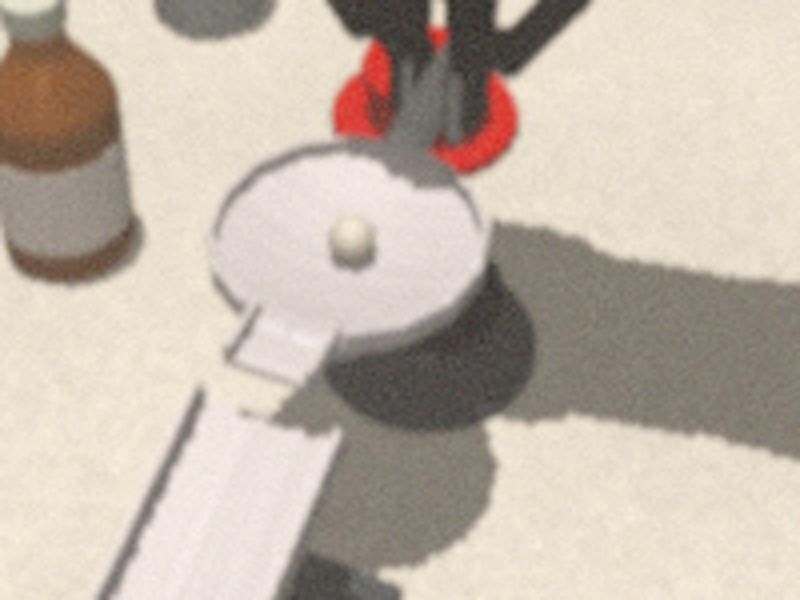

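View pics/w9.png

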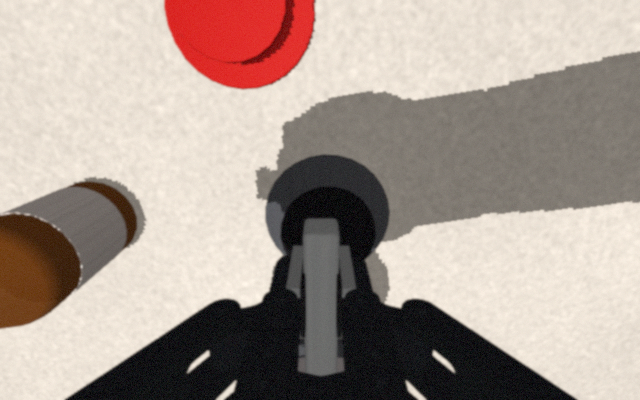

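```bash
python3 -c "
from workcell import job_done;print(job_done())"
```

```text
the job is handed in; nothing more can be done
None
```

The job is handed in at about 20 s of the 51 s allowed. The gripper still holds the dish, level and at rest, with its spout over the upper end of the chute.

I took the dish by the bar at 110 N and lifted it about 80 mm clear of the stand. I then turned it 83° anticlockwise about its own centre, from −2.7° to 80.7°, and moved it forward to the chute.

**Last checks**
- **Spout tip:** by arm pose and pictures it is about 1 to 4 mm past the chute's edge, within about 2 mm of its centre line. It is about 28 mm above the chute floor.
- **Heading:** the dish points at 80.7°. The feeder base measured 80.8° and 80.7° in the overhead camera.
- **Level and at rest:** tool tilt was 0.02° and the joints were still. The wrist force was within its usual noise, with no sign of contact.
- **Ball:** it lies in the middle of the dish, within about 1 to 2 mm in the side camera.
- **Bystanders:** the bottle, lidded jar and cassette bin were not touched.

**Where the measurements disagreed:** my first fits of the chute's edge differed by up to 9 mm along the pouring direction between cameras. I think this was because the tops of the cheeks lie a few millimetres further along than the floor edge. Measuring the floor edge directly, with the dish about 3 mm short of its final place, brought the side and overhead cameras within about 1 mm of each other. I did not repeat the overhead check after that last 3 mm.

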